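# Dispense one vial cap and nudge it onto the round mat

### The arm

A 6-joint arm with a two-finger parallel gripper is mounted at the origin on the work surface. World frame = base frame: x ahead of the robot, y to its left, z up, the work surface at z = 0. Lengths are in m, angles in rad, forces in N, time in s.
With the tool pointing down it reaches from about 0.35 to 0.875 m from the base axis. Payload 4.2 kg.
Tool frame: the origin (TCP) lies midway between the tips of the shut fingers; the grasp point (between the pads) lies manip.grip_point_offset behind it (manip.grip_point_offset is the distance from the TCP to the grasp point, in m); z points along the fingers, y is the line along which they close (so a half turn about z gives the same grasp; the last joint's range is limited). The gripper opens to 87 mm and grips with 3 to 60 N. Pads are 19 mm wide; open, the fingers measure 117 mm over their backs; the gripper's body (75 mm by 190 mm) begins 51 mm behind the grasp point.
Start: joints at [-0.859, 0.385, 0.008, 0, -1.194, -0.259], TCP at [0.273, -0.562, 0.223] pointing down, gripper open.
Joint ranges: [-3.14, 3.14], [-1.21, 2.06], [-1.07, 1.41], [-3.16, 2.05], [-2.99, -0.16], [-3.1, 3.1]. Speed limits (rad/s): [2.79, 2.79, 3.14, 3.14, 3.14, 3.14].

### API

Orientations are given as a unit quaternion [w, x, y, z].
In Python, from workcell import manip gives the robot as it stands.
- The arm moves only by the tool drive_tool, never from a script. Its argument "moves" is a list of rows, each a list of 7 numbers: the shift along the tool's x, y, z as a fraction of full scale, then the turn, a rotation vector about the tool's x, y, z as a fraction of full scale, then the opening, from -1 (shut) to 1 (fully open), so that 0 is half open. A call has 1 to 20 rows; each row shifts and turns the commanded pose from where the row before left it, along the tool's axes as they then stand; what a row does not reach is not made up. Full scale, the value 1, is 150 mm for a shift and 45 degrees for a turn. A row lasts 1/8 s, in which the tool goes at most 62.5 mm and 10.7 degrees, less where a joint would pass 70% of its speed; a pose out of reach is approached as far as the arm can. A call with a number of a shift or a turn outside -1 to 1 is refused whole. A call with a gripper value outside its range is refused whole. The fingers move at their own pace and stop on an object; the grip force is fixed at half the most. Time passes only in rows, so rows that do not move let the fingers close. It gives the time, the measured TCP pose, the force, the opening and the grip force at its end, in the units of the state.
- manip.get_state(): the state, without advancing time (a new reading comes with each control period).
- manip.camera(name): name is "side" or "top" or "wrist"; returns (picture, depth): 400x640x3 uint8, blue, green, red; 400x640 float32, m along the optical axis (not along the pixel's ray), 0 where there is no reading.
- manip.camera_params(name): a dict with "intrinsics" (3x3 intrinsics, pixels), "xyz" and "orientation" of the camera in the world. Camera axes: x right, y down, z forward; pixel columns grow to the right and rows downward; lengths in m; the calibration is good to about 2 mm. A picture is of the moment at which its call begins: read the wrist's pose just before it. camera_params takes no time and is no camera call; for the wrist camera it gives the pose at the moment of the call.
- manip.close_job(): hands the job in; it is judged then, once.
The state is a dict: "time": time; "joints": joint angles; "joint_vel": joint speeds; "joint_efforts": joint torques, N m; "position": TCP position; "ee_rot": TCP orientation; "ft_force": force on the tool from outside, world axes, zero at the start; "ft_torque": the same for the moment, N m; "finger_gap": opening from 0.0 (shut) to 1.0 (fully open); "grip_force": force on a finger pad.
Only numpy, scipy, OpenCV 4.12 (cv2) and the standard library are available. Lean on these libraries where they do the work, as an engineer would, in place of code of your own. Each camera call takes 0.05 s, during which the arm holds its last target. There are 200 camera calls.

### The job

Press the cap dispenser's plunger all the way down once and let it come back up, so that a single cap comes out of the mouth. Then, with a fingertip, nudge that cap aside along the bench until it lies flat and wholly on the empty round mat, and move away from it. Pick nothing up, let no second cap out, and leave the other things on the bench where they are.

Things in the scene. Friction and masses are not known exactly. Their poses are not given: they have to be found in the camera images.
- dispenser: fixed grey cap dispenser, 141 mm long, 62 mm wide, housing 46 mm high. Origin: on the bench under its cap shaft's axis; own -x points out of the mouth (roughly to the robot), +x to the plunger. Front face 21 mm ahead (-x) of the origin, rear end 120 mm behind. Three caps lie stacked in the shaft behind a clear window; below it the mouth, 34 mm wide, 15 mm high, at bench level
- plunger (a joint): plunger travel in m: 0 up, 0.020 fully down; a spring (2 N at the top, 6 N at the bottom) returns it. Going down it drives the lowest cap out of the mouth, three times as far: at full travel the cap's centre is about 58 mm ahead of the dispenser's origin, clear on the bench. Once the plunger is up again the next cap drops into place
- plunger_top (a point): centre of the top face of the plunger's round black knob (34 mm diameter, 10 mm thick), 65 mm behind the dispenser's origin, 74 mm above the bench when up, 54 mm when down; it is pressed straight down
- cap1: the lowest of the three caps in the dispenser, the one that comes out: white plastic disc, 30 mm diameter, 12 mm high, 12 to 17 g, slides flat on the bench. Its origin is the centre of its underside.
- cap2: second cap from below in the dispenser, the same as the first. Its origin is the centre of its underside.
- cap3: top cap in the dispenser, the same as the first. Its origin is the centre of its underside.
- round_mat: round dark mat, 80 mm diameter, under 1 mm thick, empty, flat on the bench to the left or the right of the dispenser's mouth; a cap slides freely over its edge. Origin at its centre
- square_mat: square dark mat, 80 mm, under 1 mm thick, on the other side; a vial stands on it. Origin at its centre. Not to be used
- vial_a_mid (a point): glass vial with white lid, 28 mm diameter, 61 mm high, standing on the square mat; point on its axis 30 mm above the bench
- vial_b_mid (a point): a second such vial, standing behind and to the right of the dispenser; point on its axis 30 mm above the bench
- beaker_mid (a point): glass beaker, 64 mm diameter, 75 mm high, at the back left; point on its axis 37 mm above the bench
- tub_mid (a point): red plastic tub, 90 mm diameter, 75 mm high, at the back right; point on its axis 37 mm above the bench
- spatula_mid (a point): slim steel lab spatula, 160 mm long, 11 mm wide, 6 mm high, lying across the bench between the robot and the dispenser; point in its middle
- slide_box: small cardboard box, 80 x 30 x 28 mm, left of the dispenser; origin at the centre of its underside
- reagent_mid (a point): amber bottle, 60 mm diameter, 150 mm high, to the right; point on its axis 75 mm above the bench
There are look-alikes about, which are no part of the job. What is shaped like the dispenser but blue or yellow is not meant.

How it is judged:
On the way, in this order (a step that is already met when the one before it is completed fails the run):
1. the plunger is pressed down and the lowest cap has come out of the mouth (value of joint plunger above 0.016 m and x of cap1 in the frame of dispenser below -0.042 m and height (world z) of cap1 below 0.004 m).
2. the plunger is back up and the cap lies on the bench, not yet on the round mat (value of joint plunger below 0.003 m and height (world z) of cap1 below 0.004 m and horizontal distance between cap1 and round_mat above 0.035 m), for 0.1 s.
At the end, for the whole second after the job is handed in: The first cap lies flat, at rest and wholly on the round mat (its centre within 26 mm of the mat's centre); the plunger is up (within 3 mm); the other two caps are in the dispenser's shaft (within 8 mm of its axis) (horizontal distance between cap1 and round_mat below 0.026 m and height (world z) of cap1 below 0.004 m and angle between cap1's own z axis and vertical below 0.1 rad and linear speed of cap1 below 0.005 m/s and value of joint plunger below 0.003 m and horizontal distance between each of cap2, cap3 and dispenser below 0.008 m); the robot touches nothing.
It fails at once if the cap is lifted more than 15 mm off the bench (height (world z) of cap1 above 0.015 m).
It fails at once if a second cap leaves the dispenser (x of any of cap2, cap3 in the frame of dispenser below -0.012 m).
It fails at once if another thing on the bench is moved more than 20 mm (distance of any of vial_a_mid, vial_b_mid, beaker_mid, tub_mid, spatula_mid, slide_box, reagent_mid from where it was at the start of the episode above 0.02 m).
It also fails if it takes over 70 s, if anything falls off the work surface, if the arm or the gripper's body presses on something with over 40 N, if the wrist force passes 120 N, or if a joint passes its speed limit or range.

## Working session

There is one attempt and no reset: what is moved stays moved. The work goes in short steps, Python scripts to look and compute and a tool call to move; the robot and the scene stay as the last step left them, time stands still between calls to the robot, and variables do not carry over. Pictures are saved under pics/ and viewed, at most 10 in all, crops included, and the job is handed in when it is done.

Besides the shell and the picture viewer there is one more tool, called as name(argument=value, ...), one argument or row to a line, values as JSON. drive_tool: Moves the arm, as the interface text tells. Its arguments: {"type":"object","properties":{"moves":{"type":"array","items":{"type":"array","items":{"type":"number"}}}},"required":["moves"]}

```bash
mkdir -p pics
cat > h.py <<'E'
import numpy as np, cv2
from scipy.spatial.transform import Rotation as R
from workcell import manip
def snap(n,f=None):
    p=manip.camera_params(n); im,d=manip.camera(n)
    if f: cv2.imwrite('pics/'+f,im)
    return im,d,p
def rot(q): return R.from_quat(np.roll(q,-1))
def ray(p,uv,z):
    K=np.array(p["intrinsics"]); d=rot(p["orientation"]).apply(np.linalg.inv(K)@[uv[0],uv[1],1]); o=np.array(p["xyz"])
    return o+d*(z-o[2])/d[2]
E
python3 - <<'E'
from h import *
for n in("top","side"):
    im,d,p=snap(n,n+'0.png'); print(n,p)
s=manip.get_state(); print(s)
E
```

```text
top {'intrinsics': array([[427.21575795,   0.        , 318.94377883],
       [  0.        , 427.21575795, 194.64706478],
       [  0.        ,   0.        ,   1.        ]]), 'xyz': array([ 0.35454636, -0.04118561,  1.14677898]), 'orientation': array([ 0.0522397 , -0.70097376,  0.70999054, -0.04266425])}
side {'intrinsics': array([[424.31673127,   0.        , 320.61475075],
       [  0.        , 424.31673127, 192.01582388],
       [  0.        ,   0.        ,   1.        ]]), 'xyz': array([ 0.4705116 , -1.04420728,  0.76907018]), 'orientation': array([-4.72113493e-01,  8.81422352e-01, -1.42579329e-02, -4.46469906e-04])}
{'time': 0.1, 'joints': array([-8.59395809e-01,  3.85449248e-01,  6.75660232e-03, -4.39209440e-04,
       -1.19398732e+00, -2.58619393e-01]), 'joint_vel': array([ 4.94533236e-04, -2.61981987e-03,  2.89894107e-03,  2.74066791e-03,
       -3.94792014e-05, -9.88360853e-04]), 'joint_efforts': array([-1.14698716e-03, -3.91689777e+01,  1.87934804e+01,  4.23198849e+00,
        1.34239750e-02, -8.61206513e-05]), 'position': array([ 0.27320762, -0.56152265,  0.22158441]), 'ee_rot': array([-2.58511480e-04, -2.24382623e-01,  9.74500646e-01,  9.28364053e-04]), 'ft_force': array([-0.16041972, -0.26534568, -0.19597642]), 'ft_torque': array([-0.03448521,  0.02107702,  0.02655028]), 'grip_force': 0.0, 'finger_gap': 0.9970036774176266}
```

View pics/top0.png

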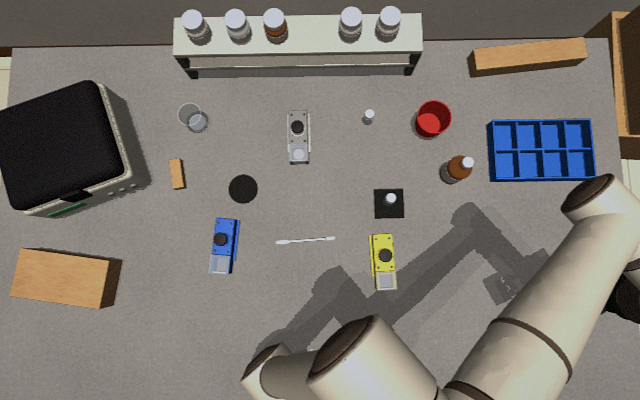

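View pics/side0.png

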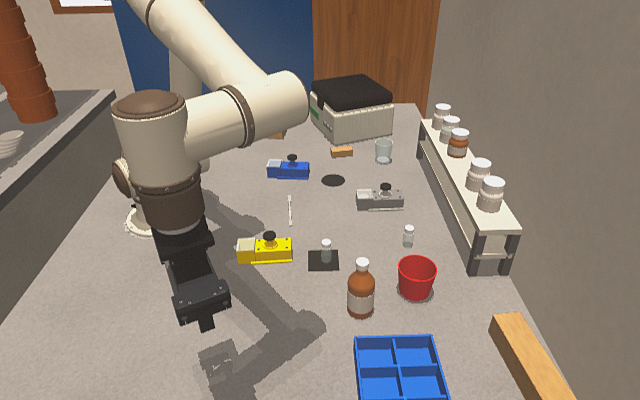

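Three dispensers are visible in the top view: grey at (298,137), blue at (224,245) and yellow at (384,262). The grey one fits, since blue and yellow are excluded. The round mat is at (243,189), the spatula at (305,240), and the square mat with its vial at (389,203). Next I'll measure and enlarge.

Run:
```python
from h import *
im=cv2.imread('pics/top0.png'); p=manip.camera_params('top')
cv2.imwrite('pics/crop0.png',cv2.resize(im[90:220,210:340],None,fx=4.5,fy=4.5,interpolation=cv2.INTER_CUBIC))
dark=(im.max(2)<50).astype(np.uint8)
def blob(x0,y0,x1,y1,z,name):
    m=np.zeros_like(dark); m[y0:y1,x0:x1]=dark[y0:y1,x0:x1]
    n,l,s,c=cv2.connectedComponentsWithStats(m); i=1+np.argmax(s[1:,4]); print(name,c[i],s[i],ray(p,c[i],z))
blob(215,165,270,210,0.001,'mat'); blob(285,112,312,140,.074,'knob')
side=cv2.imread('pics/side0.png');ps=manip.camera_params('side')
dark=(side.max(2)<50).astype(np.uint8);p=ps
blob(315,170,350,190,.001,'mat side'); blob(375,180,395,195,.071,'knob side')
```

```text
mat [242.70645161 188.76612903] [229 175  28  28 620] [0.52846534 0.18052383 0.001     ]
knob [296.7752809  126.02247191] [292 121  11  12  89] [0.67990151 0.02786286 0.074     ]Traceback (most recent call last):
  File "<stdin>", line 11, in <module>
  File "<stdin>", line 7, in blob
    return _wrapfunc(a, 'argmax', axis=axis, out=out, **kwds)
    return bound(*args, **kwds)
ValueError: attempt to get argmax of an empty sequence
```

View pics/crop0.png

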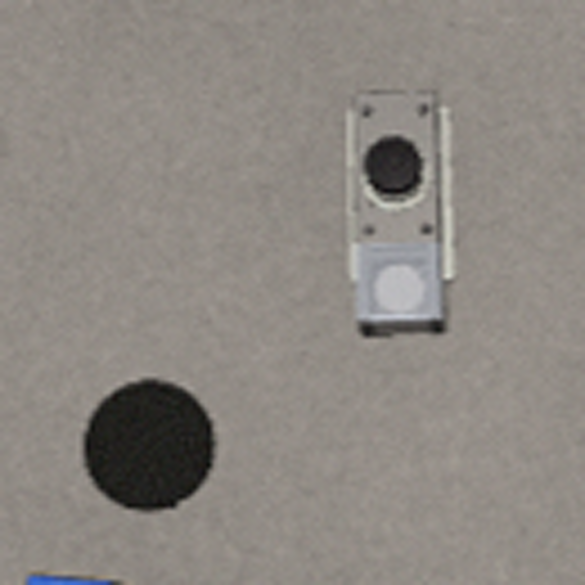

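The crop confirms the grey dispenser. The knob is at crop (393,166), the cap window at (400,288) with the mouth facing down the image, and the empty round mat at (149,445).

```bash
cat >> h.py <<'E'
def plan(x,y,z,yaw=None):
    s=manip.get_state(); r=rot(s['ee_rot']); d=np.array([x,y,z])-s['position']
    ax=r.apply([1,0,0]); th=np.degrees(np.arctan2(ax[1],ax[0]))
    print('t',s['time'],'pos',s['position'].round(4),'yaw',th.round(2),'toolz',r.apply([0,0,1]).round(4),'gap',round(s['finger_gap'],3),'F',s['ft_force'].round(1))
    print(' total shift in scale (tool xyz):',(r.inv().apply(d)/.15).round(3))
    if yaw is not None:
        print(' world yaw change',((yaw-th+180)%360-180).round(2),'-> tool z turn scale',(-((yaw-th+180)%360-180)/45).round(3))
E
python3 - <<'E'
from h import *
p=manip.camera_params('top')
k=ray(p,(297.3,126.6),.074); c=ray(p,(210+400/4.5,90+288/4.5),.036); print(k,c,np.hypot(*(k-c)[:2])); print(manip.grip_point_offset)
u=(c-k)[:2]/np.hypot(*(c-k)[:2]); print(u, k[:2]+u*.123)
plan(k[0],k[1],.2,-80)
E
```

```text
[0.67833553 0.02650938 0.074     ] [0.61457388 0.0250559  0.036     ] 0.06377821832608088
0.0187
[-0.99974028 -0.02278961] [0.55536748 0.02370626]
t 0.1 pos [ 0.2732 -0.5615  0.2216] yaw -154.07 toolz [-9.0e-04  1.7e-03 -1.0e+00] gap 0.997 F [-0.2 -0.3 -0.2]
 total shift in scale (tool xyz): [-4.143  2.344  0.148]
 world yaw change 74.07 -> tool z turn scale -1.646
```

drive_tool(
  moves=[
    [-0.2,0.115,0,0,0,0,-1],
    [-0.2,0.115,0,0,0,0,-1],
    [-0.2,0.115,0,0,0,0,-1],
    [-0.2,0.115,0,0,0,0,-1],
    [-0.2,0.115,0,0,0,0,-1],
    [-0.2,0.115,0,0,0,0,-1],
    [-0.2,0.115,0,0,0,0,-1],
    [-0.2,0.115,0,0,0,0,-1],
    [-0.2,0.115,0,0,0,0,-1],
    [-0.2,0.115,0,0,0,0,-1],
    [-0.2,0.115,0,0,0,0,-1],
    [-0.2,0.115,0,0,0,0,-1],
    [-0.2,0.115,0,0,0,0,-1],
    [-0.2,0.115,0,0,0,0,-1],
    [-0.2,0.115,0,0,0,0,-1],
    [-0.2,0.115,0,0,0,0,-1],
    [-0.2,0.115,0,0,0,0,-1],
    [-0.2,0.115,0,0,0,0,-1],
    [-0.2,0.115,0,0,0,0,-1],
    [-0.2,0.115,0,0,0,0,-1],
  ],
)

```text
time: 2.6
position: [0.6623, 0.0117, 0.2219]
ee_rot: [-0.001, -0.224, 0.974, 0.0]
ft_force: [-0.3, 0.5, -0.0]
finger_gap: -0.0
grip_force: 0.0
```

drive_tool(
  moves=[
    [0,0,0,0,0,-0.165,-1],
    [0,0,0,0,0,-0.165,-1],
    [0,0,0,0,0,-0.165,-1],
    [0,0,0,0,0,-0.165,-1],
    [0,0,0,0,0,-0.165,-1],
    [0,0,0,0,0,-0.165,-1],
    [0,0,0,0,0,-0.165,-1],
    [0,0,0,0,0,-0.165,-1],
    [0,0,0,0,0,-0.165,-1],
    [0,0,0,0,0,-0.165,-1],
    [0,0,0,0,0,0,-1],
    [0,0,0,0,0,0,-1],
  ],
)

```text
time: 4.1
position: [0.6619, 0.0107, 0.2222]
ee_rot: [0.0, 0.767, -0.642, -0.0]
ft_force: [-0.3, -0.4, 0.6]
finger_gap: 0.004
grip_force: 0.0
```

Run:
```python
from h import *
im,d,p=snap('wrist','w1.png'); print(p)
plan(.678,.0265,.1,-80)
```

```text
{'intrinsics': array([[318.58208224,   0.        , 318.01607795],
       [  0.        , 318.58208224, 200.32702843],
       [  0.        ,   0.        ,   1.        ]]), 'xyz': array([ 0.67363638, -0.05812988,  0.38538903]), 'orientation': array([-0.01184605, -0.08756232,  0.9879139 ,  0.12735242])}
t 4.15 pos [0.6619 0.0107 0.2223] yaw -79.89 toolz [-6.e-04 -0.e+00 -1.e+00] gap 0.005 F [ 0.1 -0.6 -0.1]
 total shift in scale (tool xyz): [-0.085 -0.124  0.815]
 world yaw change -0.11 -> tool z turn scale 0.002
```

View pics/w1.png

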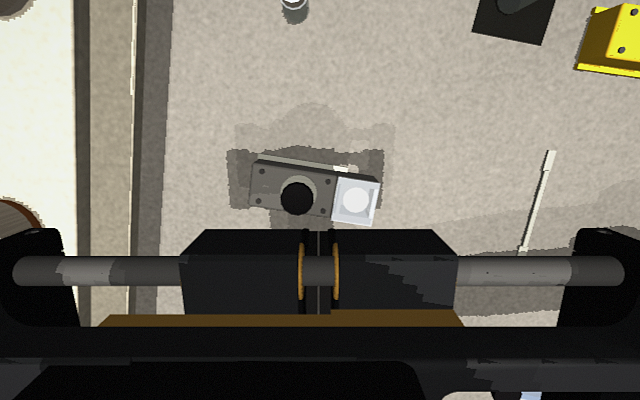

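The wrist view shows the grey dispenser's knob at (297,198) and the cap window at (356,200). The fingers are shut at about (319,270).

Run:
```python
from h import *
p=manip.camera_params('wrist')
print(ray(p,(297,198),.074),ray(p,(356,200),.036))
```

```text
[0.68028413 0.02357999 0.074     ] [0.61486425 0.02407224 0.036     ]
```

drive_tool(
  moves=[
    [-0.037,-0.064,0,0,0,0,-1],
    [-0.037,-0.064,0,0,0,0,-1],
    [0,0,0.15,0,0,0,-1],
    [0,0,0.15,0,0,0,-1],
    [0,0,0.15,0,0,0,-1],
    [0,0,0.15,0,0,0,-1],
    [0,0,0.15,0,0,0,-1],
    [0,0,0.1,0,0,0,-1],
    [0,0,0.05,0,0,0,-1],
    [0,0,0,0,0,0,-1],
    [0,0,0,0,0,0,-1],
  ],
)

```text
time: 5.52
position: [0.6797, 0.0252, 0.0886]
ee_rot: [-0.001, 0.767, -0.641, 0.001]
ft_force: [0.1, 0.2, 0.2]
finger_gap: 0.001
grip_force: 0.0
```

drive_tool(
  moves=[
    [0,0,0.02,0,0,0,-1],
    [0,0,0.02,0,0,0,-1],
    [0,0,0.02,0,0,0,-1],
    [0,0,0.02,0,0,0,-1],
    [0,0,0.02,0,0,0,-1],
    [0,0,0.02,0,0,0,-1],
    [0,0,0.02,0,0,0,-1],
    [0,0,0.02,0,0,0,-1],
    [0,0,0.02,0,0,0,-1],
    [0,0,0.02,0,0,0,-1],
    [0,0,0.02,0,0,0,-1],
    [0,0,0,0,0,0,-1],
  ],
)

```text
time: 7.02
position: [0.6789, 0.025, 0.0547]
ee_rot: [0.0, 0.767, -0.641, 0.0]
ft_force: [-3.8, -0.0, 5.5]
finger_gap: 0.001
grip_force: 2.8
```

Force is 5.5 N, so the plunger is nearly at the bottom. I'll press slightly further.

drive_tool(
  moves=[
    [0,0,0.005,0,0,0,-1],
    [0,0,0.005,0,0,0,-1],
    [0,0,0,0,0,0,-1],
  ],
)

```text
time: 7.4
position: [0.679, 0.025, 0.0545]
ee_rot: [0.0, 0.767, -0.641, 0.0]
ft_force: [-4.5, 0.5, 9.8]
finger_gap: 0.01
grip_force: 4.9
```

Bottomed out: the force has climbed to 9.8 N and z has stopped. I'll release slowly and rise.

drive_tool(
  moves=[
    [0,0,-0.02,0,0,0,-1],
    [0,0,-0.03,0,0,0,-1],
    [0,0,-0.03,0,0,0,-1],
    [0,0,-0.03,0,0,0,-1],
    [0,0,-0.03,0,0,0,-1],
    [0,0,-0.05,0,0,0,-1],
    [0,0,-0.1,0,0,0,-1],
    [0,0,-0.15,0,0,0,-1],
    [0,0,-0.2,0,0,0,-1],
    [0,0,-0.2,0,0,0,-1],
    [0,0,-0.2,0,0,0,-1],
    [0,0,0,0,0,0,-0.6],
    [0,0,0,0,0,0,-0.6],
  ],
)

```text
time: 9.02
position: [0.6785, 0.0252, 0.2088]
ee_rot: [-0.0, 0.767, -0.642, -0.0]
ft_force: [-0.0, 0.1, -0.6]
finger_gap: 0.139
grip_force: 0.0
```

Run:
```python
from h import *
im,d,p=snap('top'); im2,_,p2=snap('wrist'); 
cv2.imwrite('pics/both.png',np.hstack([cv2.resize(im[90:220,215:345],(400,400),interpolation=cv2.INTER_CUBIC),cv2.resize(im2[100:260,240:400],(400,400),interpolation=cv2.INTER_CUBIC)]))
np.save('wp.npy',p2,allow_pickle=True); cv2.imwrite('pics/w2.png',im2); cv2.imwrite('pics/t2.png',im)
plan(.5,0,.1,-80)
```

```text
t 9.125 pos [0.6783 0.025  0.2078] yaw -79.81 toolz [-2.3e-03 -2.0e-04 -1.0e+00] gap 0.177 F [-0.2 -0.9  0. ]
 total shift in scale (tool xyz): [-0.046  1.198  0.722]
 world yaw change -0.19 -> tool z turn scale 0.004
```

View pics/both.png

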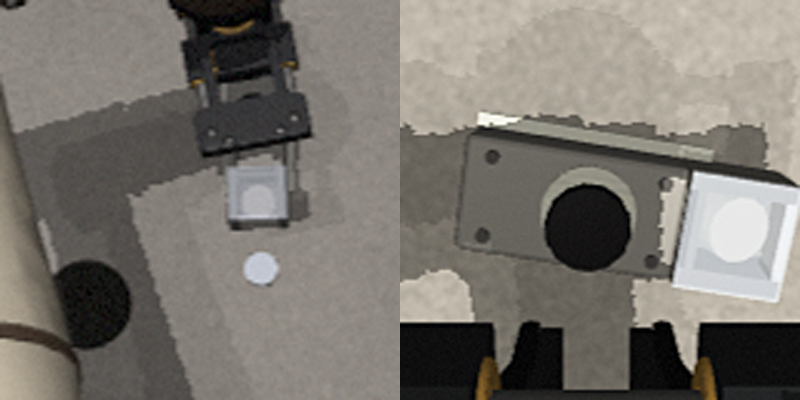

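The left panel shows the cap lying free on the bench ahead of the mouth, at panel (261,268), which is top pixel (299.8,177.1). The plunger is up.

Run:
```python
from h import *
im=cv2.imread('pics/t2.png'); p=manip.camera_params('top')
m=np.zeros((400,640),np.uint8); m[168:188,288:312]=(im[168:188,288:312].min(2)>170)*255
M=cv2.moments(m,True); c=(M['m10']/M['m00'],M['m01']/M['m00']); C=ray(p,c,.010); print(c,M['m00'],C)
T=np.array([.5285,.1805]); u=(T-C[:2]); L=np.hypot(*u); u/=L; yaw=np.degrees(np.arctan2(-u[1],-u[0])); print('L',L,u,'yaw',yaw)
S=C[:2]-u*.045; E=T-u*.022; print('start',S,'end',E)
plan(S[0],S[1],.12,yaw)
```

```text
(299.15909090909093, 176.6590909090909) 88.0 [0.55805091 0.02622172 0.01      ]
L 0.15708292218464487 [-0.188123    0.98214548] yaw -79.1567349484217
start [ 0.56651645 -0.01797483] end [0.53263871 0.1588928 ]
t 9.125 pos [0.6783 0.025  0.2078] yaw -79.81 toolz [-2.3e-03 -2.0e-04 -1.0e+00] gap 0.177 F [-0.2 -0.9  0. ]
 total shift in scale (tool xyz): [0.15  0.783 0.587]
 world yaw change 0.66 -> tool z turn scale -0.015
```

Run:
```python
from h import *
plan(.561,-.0186,.1,-85)
```

```text
t 9.125 pos [0.6783 0.025  0.2078] yaw -79.81 toolz [-2.3e-03 -2.0e-04 -1.0e+00] gap 0.177 F [-0.2 -0.9  0. ]
 total shift in scale (tool xyz): [0.148 0.819 0.721]
 world yaw change -5.19 -> tool z turn scale 0.115
```

drive_tool(
  moves=[
    [0.037,0.205,0,0,0,0,-0.6],
    [0.037,0.205,0,0,0,0,-0.6],
    [0.037,0.205,0,0,0,0,-0.6],
    [0.037,0.205,0,0,0,0,-0.6],
    [0,0,0.1,0,0,0.115,-0.6],
    [0,0,0.15,0,0,0,-0.6],
    [0,0,0.15,0,0,0,-0.6],
    [0,0,0.15,0,0,0,-0.6],
    [0,0,0.15,0,0,0,-0.6],
    [0,0,0,0,0,0,-0.6],
    [0,0,0,0,0,0,-0.6],
  ],
)

```text
time: 10.5
position: [0.5623, -0.0186, 0.1045]
ee_rot: [-0.0, 0.738, -0.675, 0.0]
ft_force: [-0.7, 0.5, 0.9]
finger_gap: 0.197
grip_force: 0.0
```

Run:
```python
from h import *
im,_,p=snap('wrist','w3.png')
plan(.561,-.0186,.006,-85)
```

```text
t 10.55 pos [ 0.5625 -0.0185  0.1049] yaw -84.97 toolz [ 0.0015  0.     -1.    ] gap 0.202 F [-0.1 -0.2  0.7]
 total shift in scale (tool xyz): [-0.     0.011  0.659]
 world yaw change -0.03 -> tool z turn scale 0.001
```

View pics/w3.png

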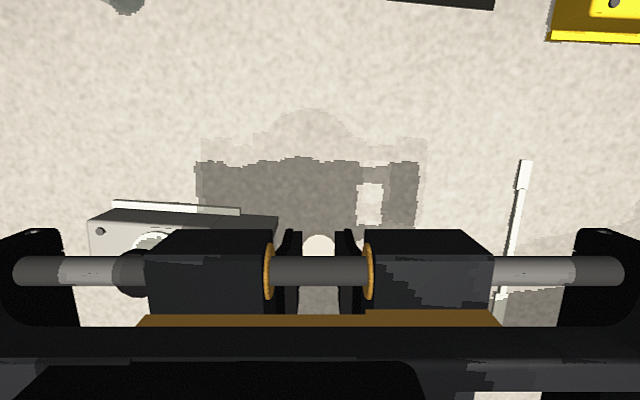

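The cap is at (320,245), centred between the two fingertips. The fingers clear the dispenser housing, so I'll lower.

drive_tool(
  moves=[
    [0,0.012,0.15,0,0,0,-0.6],
    [0,0,0.15,0,0,0,-0.6],
    [0,0,0.12,0,0,0,-0.6],
    [0,0,0.1,0,0,0,-0.6],
    [0,0,0.06,0,0,0,-0.6],
    [0,0,0.03,0,0,0,-0.6],
    [0,0,0.03,0,0,0,-0.6],
    [0,0,0,0,0,0,-0.6],
    [0,0,0,0,0,0,-0.6],
  ],
)

```text
time: 11.68
position: [0.5603, -0.0187, 0.0084]
ee_rot: [-0.0, 0.737, -0.675, 0.0]
ft_force: [-0.7, -0.3, 1.8]
finger_gap: 0.196
grip_force: 0.0
```

Run:
```python
from h import *
plan(.5304,.1586,.007,-85)
```

```text
t 11.675 pos [ 0.5603 -0.0187  0.0084] yaw -84.98 toolz [ 7.e-04  1.e-04 -1.e+00] gap 0.196 F [-0.7 -0.3  1.8]
 total shift in scale (tool xyz): [-1.195  0.095  0.009]
 world yaw change -0.02 -> tool z turn scale 0.001
```

drive_tool(
  moves=[
    [-0.05,0,0,0,0,0,-0.6],
    [-0.05,0,0,0,0,0,-0.6],
    [-0.03,0,0,0,0,0,-0.6],
    [-0.03,0,0,0,0,0,-0.6],
    [-0.04,0.004,0,0,0,0,-0.6],
    [-0.04,0.004,0,0,0,0,-0.6],
    [-0.04,0.004,0,0,0,0,-0.6],
    [-0.04,0.004,0,0,0,0,-0.6],
    [-0.04,0.004,0,0,0,0,-0.6],
    [-0.04,0.004,0,0,0,0,-0.6],
    [-0.04,0.004,0,0,0,0,-0.6],
    [-0.04,0.004,0,0,0,0,-0.6],
    [-0.04,0.004,0,0,0,0,-0.6],
    [-0.04,0.004,0,0,0,0,-0.6],
    [-0.04,0.004,0,0,0,0,-0.6],
    [-0.04,0.004,0,0,0,0,-0.6],
    [-0.04,0.004,0,0,0,0,-0.6],
    [-0.04,0.004,0,0,0,0,-0.6],
    [-0.04,0.004,0,0,0,0,-0.6],
    [0,0,0,0,0,0,-0.6],
  ],
)

```text
time: 14.18
position: [0.5411, 0.0945, 0.0081]
ee_rot: [-0.0, 0.738, -0.675, 0.0]
ft_force: [-0.6, -0.1, -0.8]
finger_gap: 0.204
grip_force: 0.0
```

Run:
```python
from h import *
plan(.5304,.1586,.008,-85)
im,_,p=snap('wrist'); im2,_,_=snap('side')
cv2.imwrite('pics/p4.png',np.hstack([cv2.resize(im[150:310,240:400],(400,400)),cv2.resize(im2[130:230,280:380],(400,400),interpolation=cv2.INTER_CUBIC)]))
```

```text
t 14.175 pos [0.5411 0.0945 0.0081] yaw -84.94 toolz [ 1.e-04  1.e-04 -1.e+00] gap 0.204 F [-0.6 -0.1 -0.8]
 total shift in scale (tool xyz): [-0.432  0.033  0.001]
 world yaw change -0.06 -> tool z turn scale 0.001
```

View pics/p4.png

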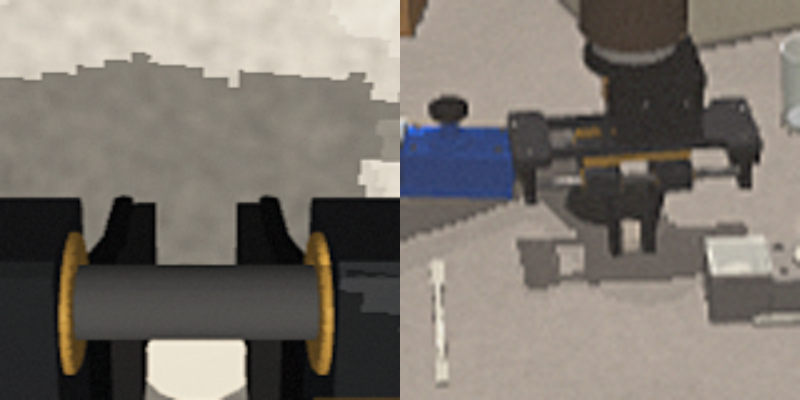

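The cap sits cradled between the fingertips at left panel (197,365). I'll continue the push onto the mat.

drive_tool(
  moves=[
    [-0.04,0.003,0,0,0,0,-0.6],
    [-0.04,0.003,0,0,0,0,-0.6],
    [-0.04,0.003,0,0,0,0,-0.6],
    [-0.04,0.003,0,0,0,0,-0.6],
    [-0.04,0.003,0,0,0,0,-0.6],
    [-0.04,0.003,0,0,0,0,-0.6],
    [-0.04,0.003,0,0,0,0,-0.6],
    [-0.04,0.003,0,0,0,0,-0.6],
    [-0.04,0.003,0,0,0,0,-0.6],
    [-0.03,0.003,0,0,0,0,-0.6],
    [-0.03,0.003,0,0,0,0,-0.6],
    [-0.02,0,0,0,0,0,-0.6],
    [0,0,0,0,0,0,-0.6],
    [0,0,0,0,0,0,-0.6],
  ],
)

```text
time: 16.02
position: [0.5304, 0.1593, 0.008]
ee_rot: [0.0, 0.737, -0.675, -0.0]
ft_force: [0.7, -0.4, 0.0]
finger_gap: 0.197
grip_force: 0.0
```

Now I'll back off along +tool x, rise, and clear out to the right so the top camera can see.

drive_tool(
  moves=[
    [0.05,0,0,0,0,0,-0.6],
    [0.1,0,0,0,0,0,-0.6],
    [0.1,0,0,0,0,0,-0.6],
    [0,0,-0.15,0,0,0,-0.6],
    [0,0,-0.2,0,0,0,-0.6],
    [0,0,-0.25,0,0,0,-0.6],
    [0,0,-0.25,0,0,0,-0.6],
    [0,0,-0.25,0,0,0,-0.6],
    [0,0,-0.25,0,0,0,-0.6],
    [0.2,0,0,0,0,0,-0.6],
    [0.2,0,0,0,0,0,-0.6],
    [0.2,0,0,0,0,0,-0.6],
    [0.2,0,0,0,0,0,-0.6],
    [0.2,0,0,0,0,0,-0.6],
    [0.2,0,0,0,0,0,-0.6],
    [0.2,0,0,0,0,0,-0.6],
    [0.2,0,0,0,0,0,-0.6],
    [0.2,0,0,0,0,0,-0.6],
    [0,0,0,0,0,0,-0.6],
    [0,0,0,0,0,0,-0.6],
  ],
)

```text
time: 18.52
position: [0.5568, -0.1473, 0.2104]
ee_rot: [0.0, 0.737, -0.676, -0.0]
ft_force: [-0.1, 0.9, -0.4]
finger_gap: 0.199
grip_force: 0.0
```

Run:
```python
from h import *
im,_,p=snap('top','t5.png')
m=np.zeros((400,640),np.uint8); m[165:215,215:275]=(im[165:215,215:275].min(2)>120)*255
inner=np.zeros_like(m); cv2.circle(inner,(243,189),13,255,-1); m&=inner
M=cv2.moments(m,True); c=(M['m10']/M['m00'],M['m01']/M['m00']); C=ray(p,c,.010); print(c,M['m00'],C, np.hypot(C[0]-.5285,C[1]-.1805))
cv2.imwrite('pics/c5.png',cv2.resize(im[90:290,170:420],(750,600)))
```

```text
(240.86315789473684, 188.54736842105262) 95.0 [0.52776558 0.18377515 0.01      ] 0.0033564794488191115
```

View pics/c5.png

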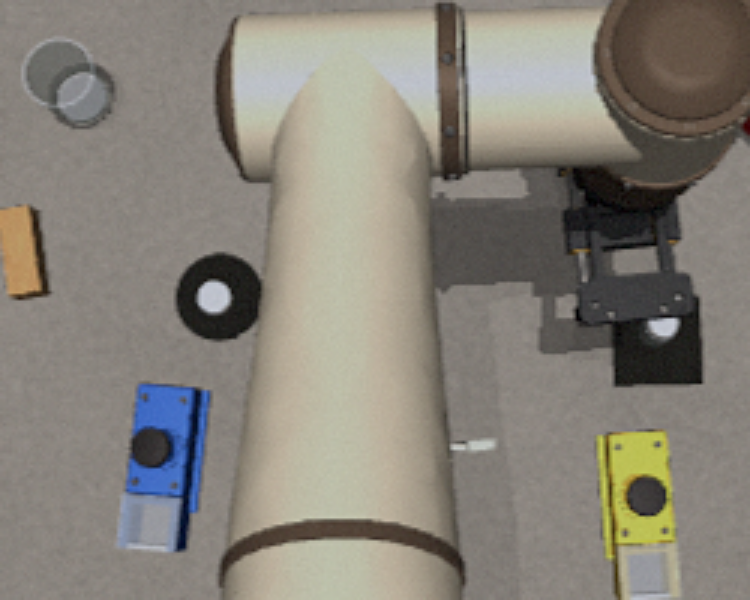

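The cap lies flat on the mat, about 3 mm off centre, at crop (213,297). The arm is clear at z = 0.21 m, so I'm handing in.

```bash
python3 -c "
from workcell import manip
print(manip.close_job())"
```

```text
the job is handed in; nothing more can be done
None
```

The job is handed in: one cap was dispensed and nudged onto the round mat, measured about 3 mm from its centre, and the arm was clear at about 18.5 s of the 70 s; the judge's verdict was not returned.

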